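# Dry a washed valve guard cap on the drying post

## Task

Take the washed metal guard cap out of the sloping cradle, turn it mouth-down and slip it over the thick drying post (not the slim one). Without dropping or ramming it, press it down so that its rim pushes the stiff black seat ring all the way to the hidden stop, hold it firmly against the stop for a moment (about 20 N), then let go and leave it sitting upright on the ring; do not disturb the other loose things on the bench.

Things in the scene. Friction and masses are not known exactly. Their poses are not given: they have to be found in the camera images.
- cap: plain metal guard cap, a hollow cup 120 mm long, outer diameter 58 mm (closed end bevelled to 40 mm over 10 mm), inner 52 mm, end wall 5 mm, about 0.3 kg. Origin: centre of the closed end's outside; z runs along the cap to the open mouth. It starts lying in the cradle, mouth roughly away from the robot and 20 degrees below level, its middle 66 mm above the bench; fingers can straddle it.
- cap_mouth (a point): centre of the cap's open mouth, in the plane of the rim, 120 mm along the cap's z axis from its origin
- cradle: fixed steel draining cradle, foot 150 x 85 x 8 mm; two rails 36 mm apart slope 20 degrees down along its x axis to a low stop plate at the cap's rim, 11 mm below the cap's axis. Above the foot nothing is wider than 50 mm. Origin: centre of the foot's underside; x points the way the cap's mouth points
- wide_stand: fixed drying stand with the thick post: foot disc diameter 104 mm, 12 mm high, steel post diameter 44 mm, straight up to 88 mm above the bench, then tapering to 18 mm at its top, 115 mm above the bench. Origin: centre of the foot's underside, on the post's axis, z up
- wide_stand_tip (a point): top of the thick post, on its axis, 115 mm above the bench
- seat_ring: black seat ring, diameter 76 mm, 8 mm thick, on the thick post; origin: centre of its upper face. It slides stiffly down the post (about 8 N) and stays where it is left. It starts 35 to 66 mm above the bench and has 15 to 30 mm to go down to a hidden solid stop, whose height differs each time (ring's upper face then 20 to 36 mm above the bench), so the stop can only be felt
- slim_stand: fixed drying stand for other parts: same foot and height, but its post is only 22 mm in diameter and its ring is fixed. Not to be used. Origin: centre of the foot's underside
- valve_stem: loose brass valve stem lying down, about 110 mm long, 30 mm high; origin under its middle, x along it; leave alone
- gasket: loose black rubber gasket puck, diameter 68 mm, 18 mm high; origin at the centre of its underside; leave alone
- gauge: loose round chrome gauge lying face up, diameter 62 mm, 26 mm high, with a 26 mm stub; origin at the centre of its underside; leave alone
- tag_holder: loose flat plastic tag holder 55 x 85 x 10 mm; origin at the centre of its underside; leave alone
Not all that is in view belongs to the job. Leave any blue look-alike of the cap alone.

How it is judged:
By the outcome, as a careful person would: the job done as asked, in the order asked, and still so for the second after the job is handed in, with the robot touching nothing.
It also fails if it takes over 51 s, if anything falls off the work surface, if the arm or the gripper's body presses on something with over 40 N, if the wrist force passes 120 N, or if a joint passes its speed limit or range.

## Robot

A 6-joint arm with a two-finger parallel gripper is mounted at the origin on the work surface. World frame = base frame: x ahead of the robot, y to its left, z up, the work surface at z = 0. Lengths are in m, angles in degrees, forces in N, time in s.
With the tool pointing down it reaches from about 0.275 to 0.825 m from the base axis. Payload 4.9 kg.
Tool frame: the origin (TCP) lies between the finger pads; the fingertips stand ctrl.tcp_to_tips ahead of it and the grasp point (between the pads) lies 5 mm behind it (ctrl.tcp_to_tips is the distance from the TCP to the fingertips, in m); z points along the fingers, y is the line along which they close (so a half turn about z gives the same grasp; the last joint's range is limited). The gripper opens to 85 mm and grips with 20 to 120 N. Pads are 22 mm wide; open, the fingers measure 114 mm over their backs; the gripper's body (76 mm by 85 mm) begins 54 mm behind the grasp point. The pads swing forward as they close: fully open they stand 13 mm farther back than shut.
Start: joints at [-83.892, 18.69, -11.035, 60.275, 0, 82.311], TCP at [0.131, -0.534, 0.245] pointing down, gripper open.
Joint ranges: [-152.03, 152.03], [-55.5, 102.48], [-74.3, 77.21], [-110.64, 120.58], [-84.22, 78.4], [-180, 180]. Speed limits (degrees/s): [147.25, 147.25, 180, 180, 180, 180].

## Interface

Orientations are given as [roll, pitch, yaw] about the fixed x, y, z axes, in that order (R = Rz(yaw) Ry(pitch) Rx(roll)).
In Python, from bench import ctrl gives the robot as it stands. The module is installed in compiled form; this text tells all that it offers.
- The arm moves only by the tool apply_moves, never from a script. Its argument "commands" is a list of rows, each a list of 7 numbers: the turn, a rotation vector about the tool's x, y, z in rad, then the shift along the tool's x, y, z in cm, then the finger opening in cm, from 0 to 8.54. A call has exactly 8 rows; each row is the pose to reach, as a shift and turn from the pose commanded when the call began, along the tool's axes at that moment; what a row does not reach only later rows make up. A row lasts 1/8 s, in which the tool goes at most 62.5 mm and 10.7 degrees, less where a joint would pass 70% of its speed; a pose out of reach is approached as far as the arm can. A call with a gripper value outside its range is refused whole. The fingers move at their own pace and stop on an object; the grip force is fixed at half the most. Time passes only in rows, so rows that repeat a pose let the fingers close, or fill a call up. It gives the time, the measured TCP pose, the force, the opening and the grip force at its end, in the units of the state.
- ctrl.get_obs(): the state, without advancing time (a new reading comes with each control period).
- ctrl.get_image(name): name is "side" or "top" or "wrist"; returns a dict with "img" (480x640x3 uint8, blue, green, red), "camera_matrix" (3x3 intrinsics, pixels), "distortion" ([k1, k2, p1, p2, k3] as OpenCV has them; the pictures are not rectified), "world_from_camera" (4x4, takes a point from camera to world coordinates). Camera axes: x right, y up, looking along -z (the intrinsics and any distortion apply to the point x, -y, -z); pixel columns grow to the right and rows downward; lengths in m; the calibration is good to about 2 mm. A picture is of the moment at which its call begins. There is no depth.
- ctrl.job_done(): hands the job in; it is judged then, once.
The state is a dict: "time": time; "joint_pos": joint angles; "qvel": joint speeds; "joint_torque": joint torques, N m; "eef_pos": TCP position; "tool_rot": TCP orientation; "force": force on the tool from outside, world axes, zero at the start; "torque": the same for the moment, N m; "opening": finger opening in m; "grasp_force": force on a finger pad.
Only numpy, scipy, OpenCV 4.12 (cv2) and the standard library are available. Lean on these libraries where they do the work, as an engineer would, in place of code of your own. Each camera call takes 0.05 s, during which the arm holds its last target. There are 200 camera calls.

## Working session

There is one attempt and no reset: what is moved stays moved. The work goes in short steps, Python scripts to look and compute and a tool call to move; the robot and the scene stay as the last step left them, time stands still between calls to the robot, and variables do not carry over. Pictures are saved under pics/ and viewed, at most 10 in all, crops included, and the job is handed in when it is done.

Besides the shell and the picture viewer there is one more tool, called after ">>>" as name(argument=value, ...) on one line, values as JSON. apply_moves: Moves the arm, as the interface text tells. Its arguments: {"type":"object","properties":{"commands":{"type":"array","items":{"type":"array","items":{"type":"number"}}}},"required":["commands"]}

```bash
mkdir -p pics
cat > h.py <<'E'
import numpy as np, cv2
from bench import ctrl
from scipy.spatial.transform import Rotation as R
def cam(n):
    d=ctrl.get_image(n); return d
def ray(d,uv):
    p=cv2.undistortPoints(np.array([[uv]],float),np.array(d["camera_matrix"],float),np.array(d["distortion"],float))[0,0]
    T=np.array(d["world_from_camera"]); v=T[:3,:3]@np.array([p[0],-p[1],-1]); return T[:3,3],v/np.linalg.norm(v)
def onz(d,uv,z):
    o,v=ray(d,uv); return o+v*(z-o[2])/v[2]
def proj(d,P):
    T=np.linalg.inv(np.array(d["world_from_camera"])); q=T[:3,:3]@np.array(P)+T[:3,3]
    return cv2.projectPoints(np.array([[q[0],-q[1],-q[2]]]),np.zeros(3),np.zeros(3),np.array(d["camera_matrix"],float),np.array(d["distortion"],float))[0][0,0]
E
python3 - <<'E'
from h import *
import pickle
print(ctrl.tcp_to_tips, ctrl.get_obs())
D={}
for n in("side","top"):
    d=cam(n);D[n]=d;cv2.imwrite(f"pics/{n}0.png",d["img"]);print(n,np.round(d["world_from_camera"],3).tolist(),np.round(d["camera_matrix"],1).tolist())
pickle.dump(D,open("d0.pkl","wb"))
E
```

```text
0.014 {'time': 0.0, 'joint_pos': array([-8.38907559e+01,  1.87330469e+01, -1.10902213e+01,  6.02751586e+01,
        4.94571443e-04,  8.23127588e+01]), 'qvel': array([ 0.08492298, -0.08097685, -0.02128317, -0.07197486,  0.06456094,
       -0.09392177]), 'joint_torque': array([-1.35872669e-03, -4.43398225e+01,  2.62440223e+01,  1.53821247e-02,
       -1.53914402e-04, -4.79618180e-06]), 'eef_pos': array([ 0.13113291, -0.53357714,  0.24450539]), 'tool_rot': array([-1.79902524e+02, -1.36562351e-02,  1.37964733e+01]), 'force': array([ 0.76984363, -0.16020739,  0.70053519]), 'torque': array([-0.07207784,  0.0148057 ,  0.01860592]), 'grasp_force': 0.0, 'opening': 0.0854462860340184}
side [[0.984, 0.125, -0.128, 0.408], [-0.179, 0.711, -0.68, -0.83], [0.006, 0.692, 0.722, 0.877], [0.0, 0.0, 0.0, 1.0]] [[502.7, 0.0, 323.7], [0.0, 502.7, 248.3], [0.0, 0.0, 1.0]]
top [[0.005, 0.984, -0.178, 0.393], [-1.0, 0.003, -0.01, -0.087], [-0.009, 0.178, 0.984, 1.119], [0.0, 0.0, 0.0, 1.0]] [[455.4, 0.0, 322.8], [0.0, 455.4, 241.3], [0.0, 0.0, 1.0]]
```

View pics/top0.png

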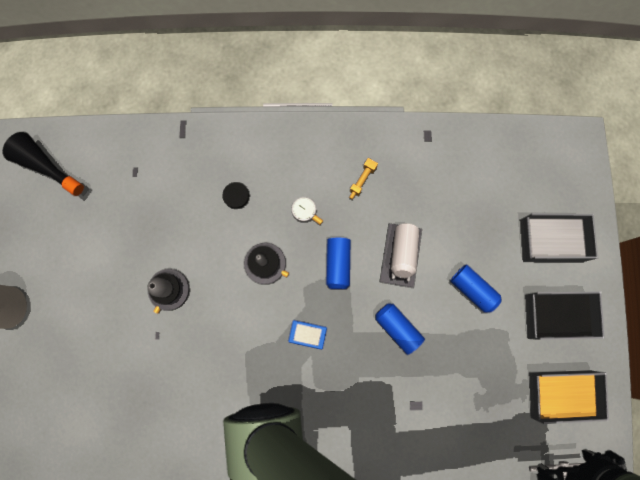

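View pics/side0.png

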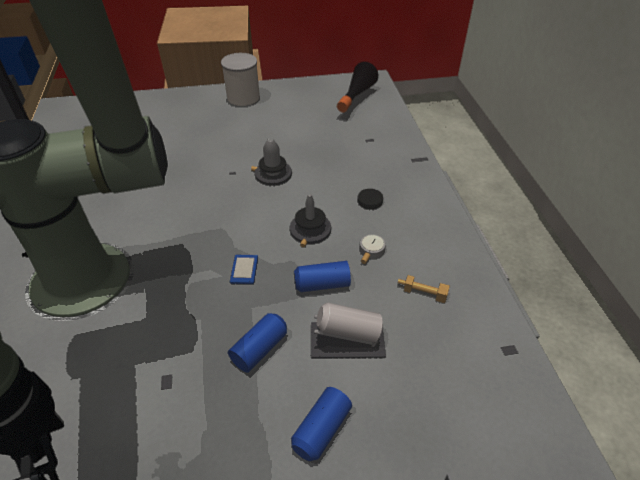

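The top view shows the metal cap in its cradle at about (405,250), with stands at (168,289) and (265,262). The side view shows stands at (271,165) and (310,218), and the (271,165) one looks thicker. I'll crop both views to check and measure.

Run:
```python
from h import *
import pickle
D=pickle.load(open("d0.pkl","rb"))
s=D["side"]["img"];t=D["top"]["img"]
a=cv2.resize(s[125:255,230:350],None,fx=3.3,fy=3.3,interpolation=cv2.INTER_CUBIC)
b=cv2.resize(t[230:320,135:300],None,fx=2.4,fy=2.4,interpolation=cv2.INTER_CUBIC)
c=cv2.resize(t[210:300,370:435],None,fx=3.3,fy=3.3,interpolation=cv2.INTER_CUBIC)
e=cv2.resize(s[290:370,300:400],None,fx=2.9,fy=2.9,interpolation=cv2.INTER_CUBIC)
W=np.zeros((600,800,3),np.uint8)
for im,x,y in((a,0,0),(b,400,0),(c,400,230),(e,620,230)):
    im=im[:600-y,:800-x];W[y:y+im.shape[0],x:x+im.shape[1]]=im
cv2.imwrite("pics/crop.png",cv2.convertScaleAbs(W,alpha=1.5))
```

```text
(no output)
```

View pics/crop.png

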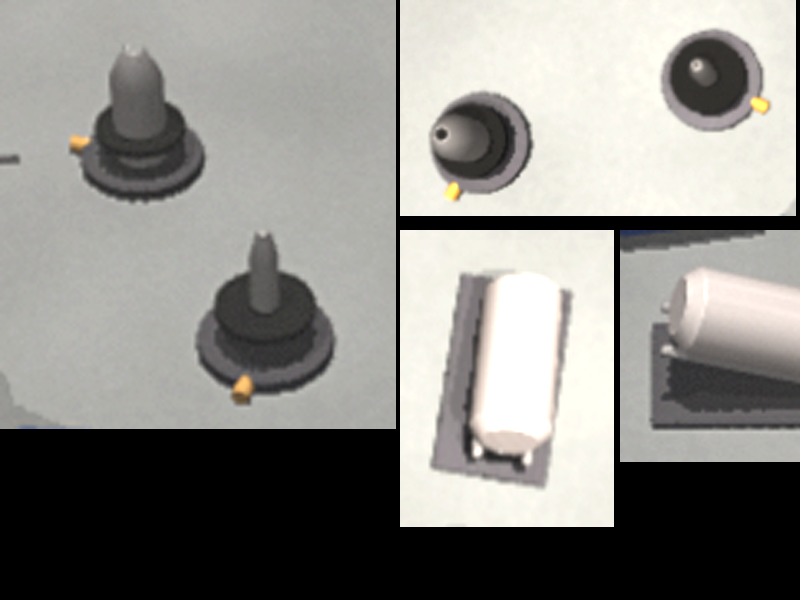

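The crop confirms it: the thick post is the stand at top (168,289) / side (271,165), with its tip at about top (151.7,285.4) and side (270.6,140.2). The cap's bevelled closed end faces the robot. Next I'll measure.

Run:
```python
from h import *
import pickle
D=pickle.load(open("d0.pkl","rb"));t,s=D["top"],D["side"]
def tri(a,b):
    o1,v1=ray(t,a);o2,v2=ray(s,b)
    k=np.linalg.lstsq(np.c_[v1,-v2],o2-o1,rcond=None)[0];p,q=o1+k[0]*v1,o2+k[1]*v2
    return (p+q)/2,np.linalg.norm(p-q)
print("tip tri",tri((151.7,285.4),(270.6,140.2)),"top@.115",onz(t,(151.7,285.4),.115),"side@.115",onz(s,(270.6,140.2),.115))
def cont(d,m,x0,y0,x1,y1):
    z=np.zeros_like(m);z[y0:y1,x0:x1]=m[y0:y1,x0:x1]
    c=max(cv2.findContours(z,cv2.RETR_EXTERNAL,cv2.CHAIN_APPROX_NONE)[0],key=cv2.contourArea);return c
for n,d,box in(("top",t,(140,255,205,325)),("side",s,(240,130,300,195))):
    g=d["img"].astype(int);m=((g.max(2)<118)).astype(np.uint8)*255
    c=cont(d,m,*box); print(n,"stand bbox",cv2.boundingRect(c),cv2.contourArea(c))
    # lower foot circle: points cast on z=.012, robust circle fit
    P=np.array([onz(d,p[0],.012)[:2] for p in c])
    best=None;rng=np.random.default_rng(0)
    for _ in range(600):
        a=P[rng.choice(len(P),3,False)]
        try: x=np.linalg.solve(np.c_[2*a,np.ones(3)],(a**2).sum(1))
        except Exception: continue
        r=np.sqrt(max(x[2]+x[0]**2+x[1]**2,0))
        if abs(r-.052)>.004: continue
        k=(abs(np.linalg.norm(P-x[:2],axis=1)-r)<.0015)
        if best is None or k.sum()>best.sum(): best=k
    a=P[best];x=np.linalg.lstsq(np.c_[2*a,np.ones(len(a))],(a**2).sum(1),rcond=None)[0]
    print(" foot",x[:2],np.sqrt(x[2]+x[0]**2+x[1]**2),best.sum(),len(P))
# cap
for n,d,box in(("top",t,(375,212,430,295)),("side",s,(305,295,390,360))):
    g=d["img"].astype(int);m=((g.min(2)>(150 if n=="top" else 110))&(g[...,2]-g[...,0]>3)).astype(np.uint8)*255
    c=cont(d,m,*box);print(n,"cap",cv2.minAreaRect(c),cv2.boundingRect(c))
g=t["img"];print(g[250,405],g[250,388],g[300,400],g[250,375]);g=s["img"];print(g[325,350],g[350,350],g[370,350])
g=t["img"].astype(int);m=((g.max(2)<115)).astype(np.uint8)*255
m2=((g.min(2)>150)|(g.max(2)<115)).astype(np.uint8)*255
c=cont(t,m2,375,212,430,295);r=cv2.minAreaRect(c);print(r,[onz(t,p,.008).round(4) for p in cv2.boxPoints(r)])
```

```text
tip tri (array([0.47497646, 0.30830389, 0.11084759]), np.float64(0.003683297406368695)) top@.115 [0.47280103 0.30663873 0.115     ] side@.115 [0.47645298 0.30232188 0.115     ]
top stand bbox (148, 268, 43, 45) 1346.5
 foot [0.47221826 0.30369467] 0.0516431000142415 97 125
side stand bbox (240, 130, 60, 65) 2192.0
 foot [0.45533839 0.43417459] 0.053823577275630786 23 498
top cap ((402.0, 253.0), (81.99998474121094, 53.99999237060547), 90.0) (375, 212, 55, 83)
side cap ((354.5, 314.5), (39.0, 69.0), 90.0) (320, 295, 70, 40)
[215 225 234] [81 79 84] [158 165 165] [159 166 167]
[129 132 140] [42 40 41] [119 122 123]
((402.0, 253.0), (81.99998474121094, 53.99999237060547), 90.0) [array([ 0.6691, -0.2065,  0.008 ]), array([ 0.6698, -0.3429,  0.008 ]), array([ 0.4641, -0.3356,  0.008 ]), array([ 0.4641, -0.2034,  0.008 ])]
```

Run:
```python
from h import *
import pickle
D=pickle.load(open("d0.pkl","rb"));t,s=D["top"],D["side"]
def cont(m,x0,y0,x1,y1):
    z=np.zeros_like(m);z[y0:y1,x0:x1]=m[y0:y1,x0:x1]
    return max(cv2.findContours(z,cv2.RETR_EXTERNAL,cv2.CHAIN_APPROX_NONE)[0],key=cv2.contourArea)
g=t["img"].astype(int)
m=((g.max(2)<125)|(g.min(2)>182)|(g[...,2]-g[...,0]>12)).astype(np.uint8)*255
c=cont(m,372,205,432,297);r=cv2.minAreaRect(c);b=cv2.boxPoints(r);print("foot",r,[onz(t,p,.008).round(4) for p in b])
print("foot ctr",onz(t,r[0],.008))
m=((g[...,2]-g[...,0]>9)&(g.min(2)>110)).astype(np.uint8)*255
c=cont(m,380,205,432,297);r=cv2.minAreaRect(c);print("cap top",r)
# axis: per row midpoints cast on slanted height
z=np.zeros_like(m);cv2.drawContours(z,[c],-1,255,-1)
for v in range(224,282,5):
    u=np.nonzero(z[v])[0]
    if len(u): print(v,u.min(),u.max(),onz(t,((u.min()+u.max())/2,v),.07).round(4), )
g=s["img"].astype(int);m=((g.min(2)>100)&(g[...,2]-g[...,0]>6)).astype(np.uint8)*255
c=cont(m,310,295,392,356);r=cv2.minAreaRect(c);print("side",r,cv2.boundingRect(c),cv2.boxPoints(r).tolist())
```

```text
foot ((400.530029296875, 253.79000854492188), (35.21391296386719, 63.639610290527344), 8.130102157592773) [array([ 0.4914, -0.2126,  0.008 ]), array([ 0.6491, -0.2377,  0.008 ]), array([ 0.6368, -0.3251,  0.008 ]), array([ 0.4793, -0.2978,  0.008 ])]
foot ctr [ 0.56322243 -0.26799961  0.008     ]
cap top ((413.0631408691406, 251.7133026123047), (38.49918746948242, 57.36905288696289), 6.709836483001709)
224 399 414 [ 0.6249 -0.2739  0.07  ]
229 397 418 [ 0.6129 -0.2759  0.07  ]
234 396 418 [ 0.6008 -0.2744  0.07  ]
239 396 418 [ 0.5889 -0.274   0.07  ]
244 395 417 [ 0.577  -0.2713  0.07  ]
249 394 428 [ 0.5651 -0.2828  0.07  ]
254 394 427 [ 0.5533 -0.2813  0.07  ]
259 393 429 [ 0.5415 -0.2821  0.07  ]
264 393 431 [ 0.5298 -0.2841  0.07  ]
269 393 417 [ 0.5181 -0.2675  0.07  ]
274 392 412 [ 0.5064 -0.2602  0.07  ]
279 407 409 [ 0.4948 -0.2739  0.07  ]
side ((351.1080627441406, 318.6456298828125), (63.27238464355469, 26.45203399658203), 8.426968574523926) (320, 302, 63, 35) [[317.87518310546875, 327.0926208496094], [321.751708984375, 300.9261779785156], [384.3409423828125, 310.1986389160156], [380.46441650390625, 336.3650817871094]]
```

Run:
```python
from h import *
import pickle
D=pickle.load(open("d0.pkl","rb"));t,s=D["top"],D["side"]
g=t["img"].astype(int)
m=(g.min(2)>178)
P=[]
for v in range(226,272,3):
    u=np.nonzero(m[v,385:425])[0]+385
    mid=(u.min()+u.max())/2;xc=.563;z=.066
    for _ in range(5):
        p=onz(t,(mid,v),z);z=.066-.364*(p[0]-xc)
    P.append(p);print(v,u.min(),u.max(),p.round(4))
P=np.array(P);k=np.polyfit(P[:,0],P[:,1],1);print(k,np.degrees(np.arctan(k[0])),np.polyval(k,.563))
# predicted ends in the pictures for foot centre guess
yaw=np.arctan(k[0]);c20,s20=np.cos(np.radians(20)),np.sin(np.radians(20))
a=np.array([c20*np.cos(yaw),c20*np.sin(yaw),-s20]);n=np.array([s20*np.cos(yaw),s20*np.sin(yaw),c20])
for xc in(.555,.563,.571):
    C=np.array([xc,np.polyval(k,xc),.066])
    for nm,q in(("closed top",C-60*.001*a+.02*n),("closed bot",C-.06*a-.02*n),("mouth top",C+.06*a+.029*n)):
        print(xc,nm,proj(t,q).round(1),proj(s,q).round(1))
```

```text
226 402 415 [ 0.6259 -0.2834  0.0431]
229 402 415 [ 0.6179 -0.2826  0.046 ]
232 401 415 [ 0.6099 -0.2807  0.0489]
235 401 415 [ 0.602  -0.28    0.0518]
238 401 415 [ 0.5942 -0.2792  0.0547]
241 400 415 [ 0.5864 -0.2773  0.0575]
244 400 414 [ 0.5787 -0.2754  0.0603]
247 399 414 [ 0.571  -0.2736  0.0631]
250 399 414 [ 0.5634 -0.2729  0.0659]
253 398 414 [ 0.5559 -0.271   0.0686]
256 398 413 [ 0.5484 -0.2692  0.0713]
259 397 413 [ 0.5409 -0.2674  0.074 ]
262 397 413 [ 0.5336 -0.2667  0.0767]
265 396 413 [ 0.5262 -0.2649  0.0794]
268 396 414 [ 0.519  -0.2655  0.082 ]
271 409 412 [ 0.5118 -0.2775  0.0846]
[-0.14431523 -0.19225844] -8.21195670583152 -0.2735079162370618
0.555 closed top [406.8 272.5] [318.6 311.9]
0.555 closed bot [403.3 280.1] [311.6 323.7]
0.555 mouth top [410.1 225.5] [378.  320.4]
0.563 closed top [407.2 269. ] [322.8 311.8]
0.563 closed bot [403.7 276.7] [315.7 323.6]
0.563 mouth top [410.5 222.2] [382.1 320.3]
0.571 closed top [407.7 265.4] [327.1 311.7]
0.571 closed bot [404.2 273.3] [319.9 323.5]
0.571 mouth top [410.9 218.9] [386.2 320.2]
```

```bash
cat >> h.py <<'E'
def ori(tilt,az,flip=True):
    "tool z tilted `tilt` deg forward of straight down toward azimuth az; y horizontal"
    a,b=np.radians(tilt),np.radians(az)
    z=np.array([np.sin(a)*np.cos(b),np.sin(a)*np.sin(b),-np.cos(a)]);y=np.array([-np.sin(b),np.cos(b),0])*(1 if flip else -1)
    return np.c_[np.cross(y,z),y,z]
def cur():
    o=ctrl.get_obs();return np.array(o["eef_pos"]),R.from_euler("xyz",o["tool_rot"],degrees=True).as_matrix(),o
def rel(p,M,p0=None,M0=None):
    if p0 is None: p0,M0,_=cur()
    return R.from_matrix(M0.T@M).as_rotvec().round(4),(100*M0.T@(np.array(p)-p0)).round(3)
G=np.array([.5444,-.2676,.0728]);OG=ori(35,-9);TG=G+.006*OG[:,2]
E
python3 - <<'E'
from h import *
print(OG,TG, TG-.2*OG[:,2]); print(rel(TG-.2*OG[:,2],OG)); print(rel(np.r_[.473,.304,.13],ori(0,0)))
E
```

```text
[[-0.80906692  0.15643447  0.56651476]
 [ 0.12814361  0.98768834 -0.08972712]
 [-0.57357644  0.         -0.81915204]] [ 0.54779909 -0.26813836  0.06788509] [ 0.43449614 -0.25019294  0.2317155 ]
(array([-0.8294, -0.1692, -2.63  ]), array([ 36.221, -20.291,   1.325]))
(array([ 0.0000e+00, -2.2000e-03, -2.9008e+00]), array([ 53.173, -73.178,  11.581]))
```

>>> apply_moves(commands=[[-0.05,-0.01,-0.16,2.2,-1.2,0.1,8.5],[-0.1,-0.02,-0.33,4.5,-2.5,0.2,8.5],[-0.155,-0.03,-0.49,6.8,-3.8,0.25,8.5],[-0.21,-0.04,-0.66,9.1,-5.1,0.3,8.5],[-0.26,-0.05,-0.82,11.3,-6.3,0.4,8.5],[-0.31,-0.065,-0.99,13.6,-7.6,0.5,8.5],[-0.365,-0.075,-1.15,15.8,-8.9,0.6,8.5],[-0.415,-0.085,-1.315,18.1,-10.1,0.7,8.5]])

```text
time: 1.1
eef_pos: [0.2832, -0.3916, 0.2379]
tool_rot: [165.0, 17.1, 88.3]
force: [0.6, 0.0, -0.0]
opening: 0.0852
grasp_force: 0.0
```

Run:
```python
from h import *
p,M,o=cur();print(p,o["tool_rot"],o["joint_pos"].round(1),o["force"]); print(rel(TG-.2*OG[:,2],OG),rel(TG-.1*OG[:,2],OG))
```

```text
[ 0.28324021 -0.39159942  0.23785296] [165.01933594  17.07110846  88.25656364] [-66.9  -3.2 -43.   28.6   6.6  23.8] [ 0.55986525  0.0171984  -0.04665192]
(array([-0.4138, -0.0835, -1.3088]), array([14.131, 15.145,  0.225])) (array([-0.4138, -0.0835, -1.3088]), array([15.844, 18.562,  9.466]))
```

>>> apply_moves(commands=[[-0.05,-0.01,-0.16,1.8,1.9,0.0,8.5],[-0.1,-0.02,-0.33,3.5,3.8,0.1,8.5],[-0.155,-0.03,-0.49,5.3,5.7,0.1,8.5],[-0.21,-0.04,-0.66,7.1,7.6,0.1,8.5],[-0.26,-0.05,-0.82,8.8,9.5,0.15,8.5],[-0.31,-0.065,-0.99,10.6,11.4,0.2,8.5],[-0.365,-0.075,-1.15,12.4,13.2,0.2,8.5],[-0.414,-0.0835,-1.309,14.1,15.1,0.2,8.5]])

```text
time: 2.1
eef_pos: [0.4344, -0.2514, 0.232]
tool_rot: [180.0, 35.0, 171.0]
force: [-0.5, -1.1, 0.3]
opening: 0.0846
grasp_force: 0.0
```

Run:
```python
from h import *
import pickle
p,M,o=cur();print(p,o["tool_rot"],o["joint_pos"].round(1),o["force"]); print(rel(TG-.08*OG[:,2],OG),rel(TG,OG))
d=cam("wrist");pickle.dump(d,open("w1.pkl","wb"))
im=d["img"].copy()
az=np.radians(-9);a=np.array([.9397*np.cos(az),.9397*np.sin(az),-.342]);C=np.array([.563,-.2705,.066]);n=np.array([.342*np.cos(az),.342*np.sin(az),.9397]);l=np.array([-np.sin(az),np.cos(az),0])
for q in(C-.06*a,C+.06*a,C-.05*a+.029*l,C-.05*a-.029*l,C+.06*a+.029*l,C+.06*a-.029*l,C-.02*a+.029*n):
    uv=proj(d,q);print(uv.round(1));cv2.circle(im,tuple(int(x) for x in uv),4,(0,0,255),-1)
cv2.imwrite("pics/w1.png",im)
```

```text
[ 0.43440928 -0.2514457   0.23196506] [179.99330228  34.98142657 170.9762164 ] [-51.9  -3.8 -50.4  16.2  23.  -37.2] [-0.52425168 -1.08732067  0.31013989]
(array([-0.0001, -0.0003, -0.0003]), array([ 0.019,  0.127, 12.014])) (array([-0.0001, -0.0003, -0.0003]), array([1.7000e-02, 1.2800e-01, 2.0014e+01]))
[319.6 196.3]
[319.1 243.3]
[355.4 201.6]
[283.6 201.5]
[345.8 243.3]
[292.4 243.2]
[319.4 246.9]
```

View pics/w1.png

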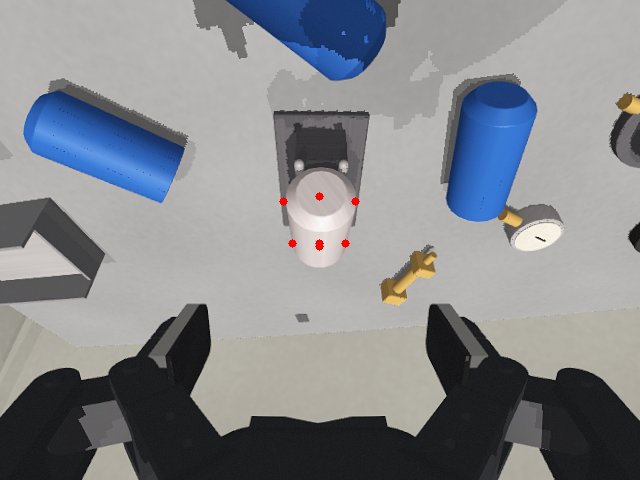

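The wrist view shows the cap's closed end at (320,195) and its sides at 286 and 356. My projected dots agree to about 1 px, so I'm going in.

>>> apply_moves(commands=[[0,0,0,0,0.1,3,8.5],[0,0,0,0,0.1,6,8.5],[0,0,0,0,0.1,9.5,8.5],[0,0,0,0,0.1,13,8.5],[0,0,0,0,0.1,16,8.5],[0,0,0,0,0.1,18,8.5],[0,0,0,0,0.1,19.3,8.5],[0,0,0,0,0.1,20,8.5]])

```text
time: 3.15
eef_pos: [0.5478, -0.27, 0.0682]
tool_rot: [179.9, 35.0, 170.6]
force: [-0.0, -1.0, -1.4]
opening: 0.0849
grasp_force: 0.0
```

>>> apply_moves(commands=[[0,0,0,0,0,0,8.0],[0,0,0,0,0,0,6.0],[0,0,0,0,0,0,5],[0,0,0,0,0,0,5],[0,0,0,0,0,0,5],[0,0,0,0,0,0,5],[0,0,0,0,0,0,5],[0,0,0,0,0,0,5]])

```text
time: 4.15
eef_pos: [0.548, -0.2681, 0.07]
tool_rot: [179.7, 35.1, 170.7]
force: [-4.0, 6.1, 8.7]
opening: 0.0575
grasp_force: 61.7
```

Run:
```python
from h import *
p,M,o=cur();print(p,o["tool_rot"],o["joint_pos"].round(1),o["force"],o["opening"],o["grasp_force"],TG)
print("lift",rel(p+[0,0,.1],M))
```

```text
[ 0.54801046 -0.2680795   0.06997055] [179.70437825  35.12872563 170.65739006] [-41.7  24.2 -49.8 -14.6  18.2 -27.4] [-3.96435399  6.12959624  8.74679557] 0.05747537306440056 61.68405935168266 [ 0.54779909 -0.26813836  0.06788509]
lift (array([0., 0., 0.]), array([-5.754,  0.042, -8.179]))
```

>>> apply_moves(commands=[[0,0,0,-0.3,0,-0.4,5],[0,0,0,-0.9,0,-1.2,5],[0,0,0,-2,0,-2.8,5],[0,0,0,-4,0,-5.7,5],[0,0,0,-6,0,-8.5,5],[0,0,0,-8.3,0,-11.7,5],[0,0,0,-10.3,0,-14.6,5],[0,0,0,-11.5,0,-16.3,5]])

```text
time: 5.15
eef_pos: [0.5485, -0.2708, 0.2712]
tool_rot: [-179.9, 35.1, 170.7]
force: [0.1, -0.7, -3.4]
opening: 0.0575
grasp_force: 64.9
```

Run:
```python
from h import *
p,M,o=cur();print(p,o["tool_rot"],o["joint_pos"].round(1),o["force"],o["opening"],o["grasp_force"])
for az in(10,20,30):
    O=ori(-35,az);print(az,rel([.473,.304,.30],O), R.from_matrix(O).as_euler("xyz",degrees=True))
d=cam("side");cv2.imwrite("pics/s1.png",d["img"])
```

```text
[ 0.54849405 -0.27079004  0.2711578 ] [-179.94213687   35.1361578   170.69201271] [-41.7   4.5 -36.   18.7  17.9 -27.4] [ 0.13609684 -0.67773221 -3.385783  ] 0.057534677026121195 64.93583410978317
10 (array([-0.0013,  1.2117, -0.3594]), array([ 12.035,  55.489, -12.053])) [-180.  -35. -170.]
20 (array([-0.0015,  1.1956, -0.5449]), array([ 12.035,  55.489, -12.053])) [-180.  -35. -160.]
30 (array([-0.0017,  1.1729, -0.7299]), array([ 12.035,  55.489, -12.053])) [ 180.  -35. -150.]
```

View pics/s1.png

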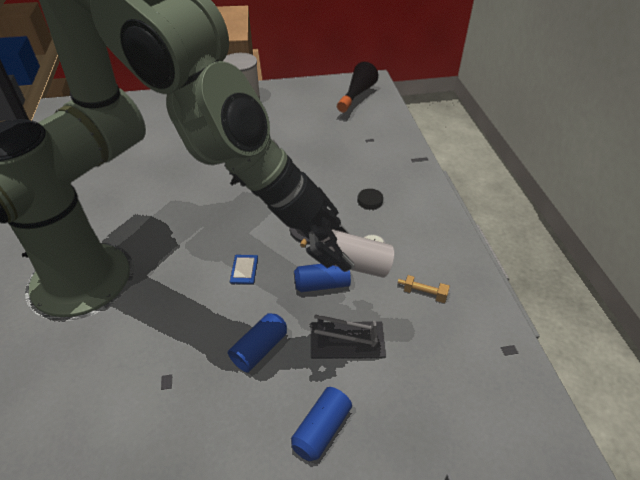

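The side view shows the cap held firmly at (365,252), the cradle empty and nothing else moved. I'm carrying it over to the post while turning it.

>>> apply_moves(commands=[[0,0.04,-0.02,0.4,1.5,-0.4,5],[0,0.11,-0.06,1.1,5,-1.1,5],[0,0.19,-0.1,1.9,8.9,-1.9,5],[0,0.27,-0.145,2.7,12.7,-2.7,5],[0,0.355,-0.19,3.6,16.6,-3.6,5],[0,0.44,-0.235,4.45,20.5,-4.45,5],[0,0.52,-0.28,5.3,24.3,-5.3,5],[0,0.59,-0.317,6,27.7,-6,5]])

```text
time: 6.2
eef_pos: [0.5105, 0.018, 0.2832]
tool_rot: [-174.6, 0.0, -172.1]
force: [0.7, -0.1, -4.4]
opening: 0.0576
grasp_force: 65.0
```

Run:
```python
from h import *
p,M,o=cur();print(p,o["tool_rot"],o["joint_pos"].round(1),o["force"],o["opening"])
print(rel([.473,.304,.30],ori(-35,25)))
```

```text
[0.5105258  0.01799813 0.28324682] [-1.74628631e+02  2.35485807e-02 -1.72143175e+02] [ -3.3  12.8 -13.7  62.5  -5.3 -11.2] [ 0.73432277 -0.10729887 -4.40500149] 0.05761836176538846
(array([ 0.0011,  0.5922, -0.3178]), array([-0.193, 28.561, -4.368]))
```

>>> apply_moves(commands=[[0,0.07,-0.04,0,3.6,-0.55,5],[0,0.145,-0.08,0,7.2,-1.1,5],[0,0.225,-0.12,-0.1,10.8,-1.65,5],[0,0.305,-0.16,-0.1,14.5,-2.2,5],[0,0.385,-0.205,-0.1,18.3,-2.8,5],[0,0.465,-0.25,-0.15,22.2,-3.4,5],[0,0.54,-0.29,-0.2,26,-4,5],[0,0.592,-0.318,-0.2,28.5,-4.4,5]])

```text
time: 7.2
eef_pos: [0.474, 0.3039, 0.2989]
tool_rot: [179.9, -34.9, -154.9]
force: [0.1, 0.2, -3.8]
opening: 0.0574
grasp_force: 65.1
```

>>> apply_moves(commands=[[0,0,0,0,0,0,5],[0,0,0,0,0,0,5],[0,0,0,0,0,0,5],[0,0,0,0,0,0,5],[0,0,0,0,0,0,5],[0,0,0,0,0,0,5],[0,0,0,0,0,0,5],[0,0,0,0,0,0,5]])

```text
time: 8.2
eef_pos: [0.4737, 0.3021, 0.3003]
tool_rot: [180.0, -34.9, -155.1]
force: [0.5, 0.1, -2.7]
opening: 0.0574
grasp_force: 65.1
```

Run:
```python
from h import *
import pickle
p,M,o=cur();print(p,o["tool_rot"],o["joint_pos"].round(1),o["force"],o["opening"])
D={n:cam(n) for n in("side","top","wrist")};pickle.dump(D,open("d2.pkl","wb"))
# predicted cap axis from grasp geometry
pg=np.array([.548,-.2681,.070]);Mg=R.from_euler("xyz",[179.7,35.13,170.66],degrees=True).as_matrix()
az=np.radians(-9);a=np.array([.9397*np.cos(az),.9397*np.sin(az),-.342]);C=np.array([.563,-.2705,.066])
at=Mg.T@a;ct=Mg.T@(C-pg);np.save("grasp.npy",np.c_[at,ct]);A=M@at;Cw=p+M@ct
print("axis",A,"closed",Cw-.06*A,"mouth",Cw+.06*A)
for n in D: print(n,[proj(D[n],q).round(1).tolist() for q in(Cw-.06*A,Cw+.06*A)])
s=D["side"]["img"];u,v=proj(D["side"],Cw).astype(int);w=D["wrist"]["img"];t=D["top"]["img"];ut,vt=proj(D["top"],Cw).astype(int)
W=np.zeros((600,800,3),np.uint8)
a1=cv2.resize(s[v-75:v+85,u-65:u+65],None,fx=3,fy=3);b=cv2.resize(w,(400,300));c=cv2.resize(t[vt-50:vt+50,ut-65:ut+65],None,fx=3,fy=3)
for im,x,y in((a1,0,0),(b,395,0),(c,395,300)):
    im=im[:600-y,:800-x];W[y:y+im.shape[0],x:x+im.shape[1]]=im
cv2.imwrite("pics/c2.png",cv2.convertScaleAbs(W,alpha=1.4));print(u,v,ut,vt)
```

```text
[0.47372531 0.30209431 0.30025577] [ 179.97621911  -34.884779   -155.06425178] [ 25.   48.7  37.7 113.9   0.    0. ] [ 0.4805957   0.11088418 -2.65444102] 0.05736555911463753
axis [-9.11974699e-04  1.36359678e-03 -9.99998699e-01] closed [0.47507558 0.30262401 0.34461256] mouth [0.47496614 0.30278764 0.22461271]
side [[263.0, 55.9], [266.9, 102.7]]
top [[105.4, 273.1], [133.3, 279.8]]
wrist [[315.7, 320.0], [317.2, 342.6]]
264 80 120 276
```

View pics/c2.png

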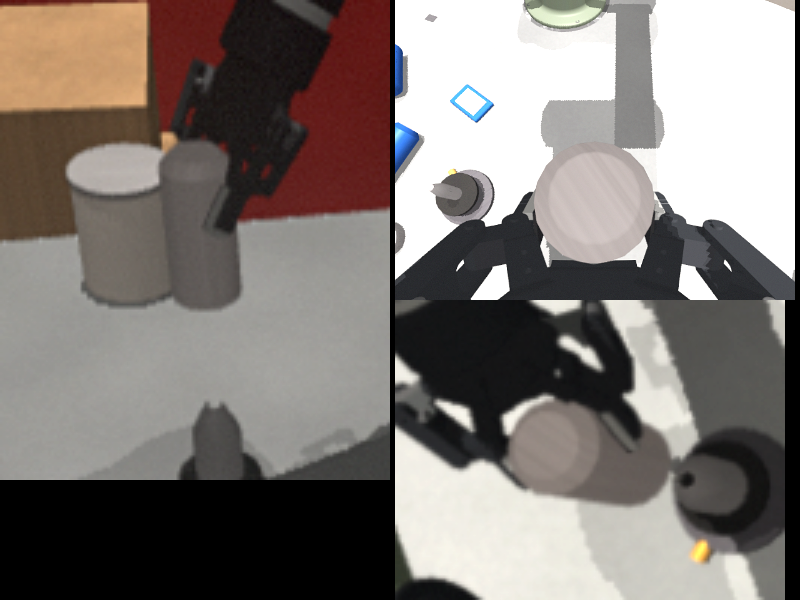

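The crop shows the cap hanging mouth-down in the grip, with the thick post tip at side (271,141) and top (152,286). I'll measure the cap and post axes in both views to refine the alignment.

Run:
```python
from h import *
import pickle
D=pickle.load(open("d2.pkl","rb"));s,t=D["side"],D["top"]
g=s["img"].astype(int)
print([g[v,240:300].sum(1).tolist() for v in(96,)])
print([g[v,250:295].sum(1).tolist() for v in(148,153)])
P=np.array([.475,.3028,0])
for z in(.105,.115,.22):print(z,proj(s,P+[0,0,z]).round(1),proj(t,P+[0,0,z]).round(1))
# pixel gradient per mm
b=proj(s,P+[0,0,.1]);print("side d/dx,dy px per 10mm",proj(s,P+[.01,0,.1])-b,proj(s,P+[0,.01,.1])-b)
b=proj(t,P+[0,0,.1]);print("top",proj(t,P+[.01,0,.1])-b,proj(t,P+[0,.01,.1])-b)
h=t["img"].astype(int)
for u in(115,120,125):print(u,h[250:310,u].sum(1).tolist(),proj(t,[.475,.3028,.3]).round(1))
for u in(154,158,162):print(u,h[262:320,u].sum(1).tolist())
```

```text
[[224, 237, 228, 224, 223, 225, 223, 221, 214, 217, 217, 217, 208, 207, 206, 184, 176, 178, 184, 189, 189, 197, 193, 193, 198, 196, 200, 204, 192, 194, 195, 188, 193, 192, 188, 183, 174, 165, 168, 307, 337, 334, 341, 335, 335, 333, 336, 331, 331, 335, 331, 334, 332, 337, 331, 329, 328, 329, 330, 328]]
[[328, 333, 326, 334, 322, 313, 315, 307, 285, 283, 282, 280, 280, 176, 144, 144, 157, 163, 164, 169, 172, 166, 159, 162, 159, 155, 154, 138, 140, 253, 320, 330, 327, 328, 331, 331, 332, 328, 326, 321, 329, 331, 327, 325, 329], [279, 289, 282, 282, 286, 284, 283, 289, 285, 282, 286, 293, 287, 210, 152, 155, 154, 161, 166, 158, 160, 162, 159, 162, 157, 155, 153, 153, 149, 186, 279, 281, 285, 311, 324, 329, 326, 325, 325, 323, 328, 328, 323, 329, 323]]
0.105 [270.3 143.3] [155.  284.8]
0.115 [270.  140.2] [153.4 284.4]
0.22 [267.  104.4] [134.2 280. ]
side d/dx,dy px per 10mm [ 3.73983189 -0.36838699] [-0.40078366 -2.13350264]
top [ 0.27052937 -4.38148408] [-4.24248898 -0.05229836]
115 [34, 37, 38, 37, 38, 39, 42, 38, 42, 70, 166, 237, 254, 253, 254, 256, 256, 256, 267, 270, 282, 295, 299
[... 969 characters left out ...]
1, 175, 167, 158, 105, 84, 85, 96, 122, 182, 234, 244, 262, 322, 393, 414, 411, 420, 439, 456, 454, 433, 427, 430, 428, 431, 431, 430]
158 [182, 181, 184, 181, 184, 184, 184, 187, 181, 148, 109, 87, 62, 42, 43, 93, 139, 151, 158, 159, 163, 163, 169, 169, 175, 176, 179, 182, 180, 175, 169, 168, 167, 164, 146, 62, 51, 79, 90, 92, 110, 170, 240, 264, 357, 451, 427, 389, 339, 289, 249, 322, 410, 424, 428, 430, 434, 433]
162 [184, 186, 187, 185, 187, 188, 186, 157, 114, 98, 84, 60, 43, 38, 41, 48, 90, 134, 148, 152, 153, 154, 156, 162, 162, 163, 168, 166, 164, 160, 163, 164, 163, 165, 156, 112, 50, 40, 36, 43, 44, 81, 166, 245, 249, 251, 256, 286, 366, 421, 424, 425, 427, 426, 427, 428, 424, 427]
```

Run:
```python
from h import *
p,M,o=cur();print(M.round(4));print(rel(p+[-.0008,.0012,0],M),rel(p+[-.0008,.0012,-.10],M),rel(p+[-.0008,.0012,-.13],M))
# tilt of axis
```

```text
[[-7.438e-01 -4.214e-01 -5.188e-01]
 [-3.458e-01  9.069e-01 -2.407e-01]
 [ 5.720e-01  4.000e-04 -8.203e-01]]
(array([0., 0., 0.]), array([0.018, 0.143, 0.013])) (array([0., 0., 0.]), array([-5.702,  0.139,  8.215])) (array([0., 0., 0.]), array([-7.418,  0.138, 10.676]))
```

>>> apply_moves(commands=[[0,0,0,-0.4,0.14,0.6,5],[0,0,0,-1.3,0.14,1.85,5],[0,0,0,-2.3,0.14,3.3,5],[0,0,0,-3.3,0.14,4.75,5],[0,0,0,-4.3,0.14,6.2,5],[0,0,0,-5.2,0.14,7.5,5],[0,0,0,-5.7,0.14,8.2,5],[0,0,0,-5.7,0.14,8.2,5]])

```text
time: 9.35
eef_pos: [0.4728, 0.3032, 0.1999]
tool_rot: [180.0, -35.0, -155.1]
force: [0.0, 0.2, -3.5]
opening: 0.0573
grasp_force: 65.1
```

Run:
```python
from h import *
import pickle
p,M,o=cur();print(p,o["tool_rot"],o["joint_pos"].round(1),o["force"])
g=np.load("grasp.npy");A=M@g[:,0];C=p+M@g[:,1];print("mouth",C+.06*A,A)
s=cam("side");u,v=proj(s,C).astype(int);t=cam("top");ut,vt=proj(t,C).astype(int)
a=cv2.resize(s["img"][v-50:v+70,u-50:u+50],None,fx=4,fy=4);b=cv2.resize(t["img"][vt-50:vt+50,ut-40:ut+60],None,fx=4,fy=4)
W=np.zeros((480,800,3),np.uint8);W[:,:400]=a;W[:400,400:]=b;cv2.imwrite("pics/c3.png",cv2.convertScaleAbs(W,alpha=1.5));print(u,v,ut,vt)
```

```text
[0.47275707 0.30315409 0.19987292] [ 179.97749175  -34.9522828  -155.07580038] [2.510e+01 5.060e+01 2.710e+01 1.014e+02 1.000e-01 1.000e-01] [ 0.01256135  0.23501231 -3.54390585]
mouth [0.4739178  0.30380838 0.12422824] [-1.97247354e-03  8.50745920e-04 -9.99997738e-01]
267 116 140 282
```

View pics/c3.png

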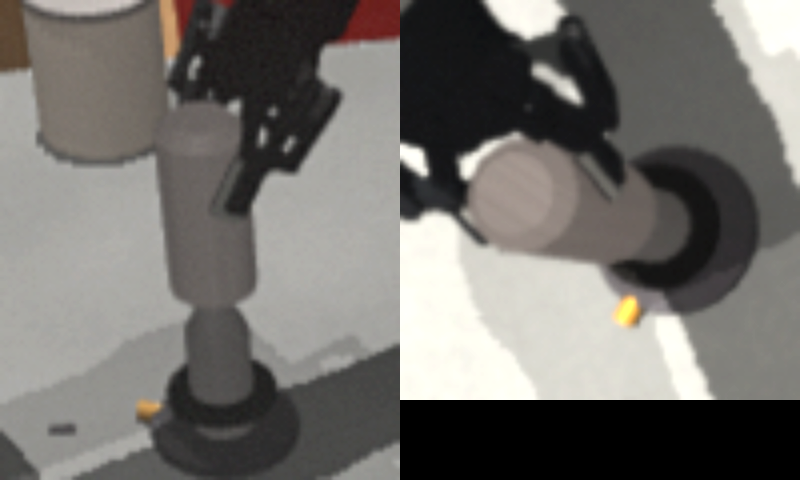

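The side view has the cap axis at x≈221 (extrapolated) over the post at 220, and the top view agrees too. I'll keep lowering.

>>> apply_moves(commands=[[0,0,0,-0.2,0,0.3,5],[0,0,0,-0.5,0,0.7,5],[0,0,0,-0.8,0,1.15,5],[0,0,0,-1.15,0,1.65,5],[0,0,0,-1.5,0,2.1,5],[0,0,0,-1.8,0,2.6,5],[0,0,0,-2.1,0,3,5],[0,0,0,-2.3,0,3.3,5]])

```text
time: 10.45
eef_pos: [0.4729, 0.3033, 0.1599]
tool_rot: [180.0, -34.9, -155.1]
force: [0.3, -0.0, -3.0]
opening: 0.0571
grasp_force: 65.1
```

>>> apply_moves(commands=[[0,0,0,-0.06,0,0.08,5],[0,0,0,-0.2,0,0.3,5],[0,0,0,-0.35,0,0.5,5],[0,0,0,-0.5,0,0.7,5],[0,0,0,-0.6,0,0.85,5],[0,0,0,-0.7,0,1,5],[0,0,0,-0.8,0,1.15,5],[0,0,0,-0.8,0,1.15,5]])

```text
time: 11.45
eef_pos: [0.4729, 0.3033, 0.1461]
tool_rot: [180.0, -34.9, -155.1]
force: [0.9, 0.6, -3.0]
opening: 0.0574
grasp_force: 65.1
```

>>> apply_moves(commands=[[0,0,0,-0.07,0,0.1,5],[0,0,0,-0.14,0,0.2,5],[0,0,0,-0.22,0,0.31,5],[0,0,0,-0.29,0,0.41,5],[0,0,0,-0.36,0,0.51,5],[0,0,0,-0.43,0,0.62,5],[0,0,0,-0.5,0,0.72,5],[0,0,0,-0.57,0,0.82,5]])

```text
time: 12.45
eef_pos: [0.473, 0.3033, 0.1362]
tool_rot: [180.0, -34.9, -155.1]
force: [0.7, 0.2, -3.8]
opening: 0.0575
grasp_force: 65.1
```

>>> apply_moves(commands=[[0,0,0,-0.07,0,0.1,5],[0,0,0,-0.14,0,0.2,5],[0,0,0,-0.22,0,0.31,5],[0,0,0,-0.29,0,0.41,5],[0,0,0,-0.36,0,0.51,5],[0,0,0,-0.43,0,0.62,5],[0,0,0,-0.5,0,0.72,5],[0,0,0,-0.57,0,0.82,5]])

```text
time: 13.45
eef_pos: [0.473, 0.3033, 0.1262]
tool_rot: [180.0, -34.9, -155.1]
force: [-0.2, 0.0, -3.4]
opening: 0.0574
grasp_force: 65.1
```

>>> apply_moves(commands=[[0,0,0,-0.07,0,0.1,5],[0,0,0,-0.14,0,0.2,5],[0,0,0,-0.22,0,0.31,5],[0,0,0,-0.29,0,0.41,5],[0,0,0,-0.36,0,0.51,5],[0,0,0,-0.43,0,0.62,5],[0,0,0,-0.5,0,0.72,5],[0,0,0,-0.57,0,0.82,5]])

```text
time: 14.45
eef_pos: [0.4729, 0.3033, 0.1162]
tool_rot: [180.0, -34.9, -155.1]
force: [-0.7, -0.1, -3.6]
opening: 0.0573
grasp_force: 65.1
```

>>> apply_moves(commands=[[0,0,0,-0.03,0,0.05,5],[0,0,0,-0.07,0,0.1,5],[0,0,0,-0.1,0,0.15,5],[0,0,0,-0.14,0,0.2,5],[0,0,0,-0.17,0,0.25,5],[0,0,0,-0.21,0,0.3,5],[0,0,0,-0.25,0,0.36,5],[0,0,0,-0.29,0,0.41,5]])

```text
time: 15.45
eef_pos: [0.473, 0.3033, 0.1112]
tool_rot: [180.0, -34.9, -155.1]
force: [-0.3, 0.5, 4.3]
opening: 0.0576
grasp_force: 65.6
```

>>> apply_moves(commands=[[0,0,0,-0.06,0,0.08,5],[0,0,0,-0.11,0,0.16,5],[0,0,0,-0.17,0,0.25,5],[0,0,0,-0.23,0,0.33,5],[0,0,0,-0.29,0,0.41,5],[0,0,0,-0.34,0,0.49,5],[0,0,0,-0.4,0,0.57,5],[0,0,0,-0.46,0,0.66,5]])

```text
time: 16.45
eef_pos: [0.473, 0.3033, 0.1031]
tool_rot: [180.0, -34.9, -155.1]
force: [0.2, -1.1, 3.9]
opening: 0.0574
grasp_force: 65.6
```

>>> apply_moves(commands=[[0,0,0,-0.02,0,0.03,5],[0,0,0,-0.04,0,0.06,5],[0,0,0,-0.07,0,0.1,5],[0,0,0,-0.09,0,0.13,5],[0,0,0,-0.11,0,0.16,5],[0,0,0,-0.13,0,0.19,5],[0,0,0,-0.15,0,0.22,5],[0,0,0,-0.17,0,0.25,5]])

```text
time: 17.45
eef_pos: [0.4729, 0.3033, 0.1001]
tool_rot: [180.0, -34.9, -155.1]
force: [0.4, -0.5, 3.1]
opening: 0.0572
grasp_force: 65.5
```

>>> apply_moves(commands=[[0,0,0,-0.02,0,0.03,5],[0,0,0,-0.04,0,0.06,5],[0,0,0,-0.07,0,0.1,5],[0,0,0,-0.09,0,0.13,5],[0,0,0,-0.11,0,0.16,5],[0,0,0,-0.13,0,0.19,5],[0,0,0,-0.15,0,0.22,5],[0,0,0,-0.17,0,0.25,5]])

```text
time: 18.45
eef_pos: [0.473, 0.3033, 0.0987]
tool_rot: [180.0, -34.9, -155.1]
force: [1.3, -0.6, 11.9]
opening: 0.0578
grasp_force: 66.1
```

>>> apply_moves(commands=[[0,0,0,-0.01,0,0.02,5],[0,0,0,-0.02,0,0.03,5],[0,0,0,-0.03,0,0.04,5],[0,0,0,-0.04,0,0.05,5],[0,0,0,-0.04,0,0.06,5],[0,0,0,-0.05,0,0.07,5],[0,0,0,-0.06,0,0.08,5],[0,0,0,-0.06,0,0.08,5]])

```text
time: 19.45
eef_pos: [0.473, 0.3033, 0.0987]
tool_rot: [180.0, -34.9, -155.1]
force: [0.9, -0.5, 14.8]
opening: 0.0571
grasp_force: 66.4
```

>>> apply_moves(commands=[[0,0,0,-0.02,0,0.03,5],[0,0,0,-0.04,0,0.06,5],[0,0,0,-0.07,0,0.1,5],[0,0,0,-0.09,0,0.13,5],[0,0,0,-0.11,0,0.16,5],[0,0,0,-0.11,0,0.16,5],[0,0,0,-0.11,0,0.16,5],[0,0,0,-0.11,0,0.16,5]])

```text
time: 20.45
eef_pos: [0.473, 0.3033, 0.0986]
tool_rot: [180.0, -34.8, -155.1]
force: [-0.1, -0.5, 24.3]
opening: 0.0575
grasp_force: 67.0
```

>>> apply_moves(commands=[[0,0,0,0,0,0,5],[0,0,0,0,0,0,5],[0,0,0,0,0,0,5],[0,0,0,0,0,0,5],[0,0,0,0,0,0,5],[0,0,0,0,0,0,5],[0,0,0,0,0,0,5],[0,0,0,0,0,0,5]])

```text
time: 21.45
eef_pos: [0.4729, 0.3033, 0.0986]
tool_rot: [180.0, -34.8, -155.1]
force: [0.7, 0.1, 24.3]
opening: 0.0569
grasp_force: 67.0
```

Held at about 27 N on the rim (cap weight added back) for over a second without moving, so the stop is confirmed. I'll ease off the load, then release.

>>> apply_moves(commands=[[0,0,0,0.05,0,-0.08,5],[0,0,0,0.1,0,-0.15,5],[0,0,0,0.15,0,-0.22,5],[0,0,0,0.2,0,-0.3,5],[0,0,0,0.2,0,-0.3,5],[0,0,0,0.2,0,-0.3,5],[0,0,0,0.2,0,-0.3,5],[0,0,0,0.2,0,-0.3,5]])

```text
time: 22.45
eef_pos: [0.473, 0.3033, 0.0987]
tool_rot: [180.0, -34.9, -155.1]
force: [1.4, 0.4, 7.7]
opening: 0.0571
grasp_force: 65.8
```

>>> apply_moves(commands=[[0,0,0,0.04,0,-0.05,5],[0,0,0,0.07,0,-0.1,5],[0,0,0,0.08,0,-0.12,5],[0,0,0,0.08,0,-0.12,5],[0,0,0,0.08,0,-0.12,5.8],[0,0,0,0.08,0,-0.12,6],[0,0,0,0.08,0,-0.12,6.3],[0,0,0,0.08,0,-0.12,6.6]])

```text
time: 23.45
eef_pos: [0.473, 0.3034, 0.0993]
tool_rot: [180.0, -34.9, -155.1]
force: [-0.5, -0.7, 0.4]
opening: 0.0661
grasp_force: 0.0
```

>>> apply_moves(commands=[[0,0,0,0,0,0,7],[0,0,0,0,0,0,7.5],[0,0,0,0,0,0,8],[0,0,0,0,0,0,8.5],[0,0,0,0,0,0,8.5],[0,0,0,0,0,0,8.5],[0,0,0,0,0,0,8.5],[0,0,0,0,0,0,8.5]])

```text
time: 24.45
eef_pos: [0.473, 0.3033, 0.0992]
tool_rot: [180.0, -34.9, -155.1]
force: [0.7, 0.6, -0.9]
opening: 0.0849
grasp_force: 0.0
```

>>> apply_moves(commands=[[0,0,0,0,0,-0.5,8.5],[0,0,0,0,0,-1.5,8.5],[0,0,0,0,0,-3,8.5],[0,0,0,0,0,-5,8.5],[0,0,0,0,0,-7.5,8.5],[0,0,0,0,0,-9.5,8.5],[0,0,0,0,0,-11,8.5],[0,0,0,0,0,-12,8.5]])

```text
time: 25.45
eef_pos: [0.536, 0.3325, 0.1989]
tool_rot: [180.0, -34.8, -155.1]
force: [0.8, -0.0, -0.5]
opening: 0.0852
grasp_force: 0.0
```

Run:
```python
from h import *
p,M,o=cur();print(p,o["tool_rot"],o["joint_pos"].round(1),o["force"],o["opening"])
s=cam("side");t=cam("top")
a=cv2.resize(s["img"][80:200,220:340],None,fx=4,fy=4);b=cv2.resize(t["img"][220:340,100:180],None,fx=4,fy=4)
W=np.zeros((480,800,3),np.uint8);W[:,:480]=a;W[:,480:]=b;cv2.imwrite("pics/c4.png",cv2.convertScaleAbs(W,alpha=1.5))
P=np.array([.474,.3038,0])
for z in(.023,.143):print(z,proj(s,P+[0,0,z]).round(1),proj(t,P+[0,0,z]).round(1))
```

```text
[0.53596548 0.33249138 0.19889307] [ 179.97652166  -34.78673353 -155.0758143 ] [2.510e+01 6.230e+01 5.110e+01 1.136e+02 1.000e-01 1.000e-01] [ 0.76074921 -0.0096611  -0.52730549] 0.08524219236813965
0.023 [272.  168.1] [167.  288.1]
0.143 [268.8 130.8] [148.2 283.8]
```

View pics/c4.png

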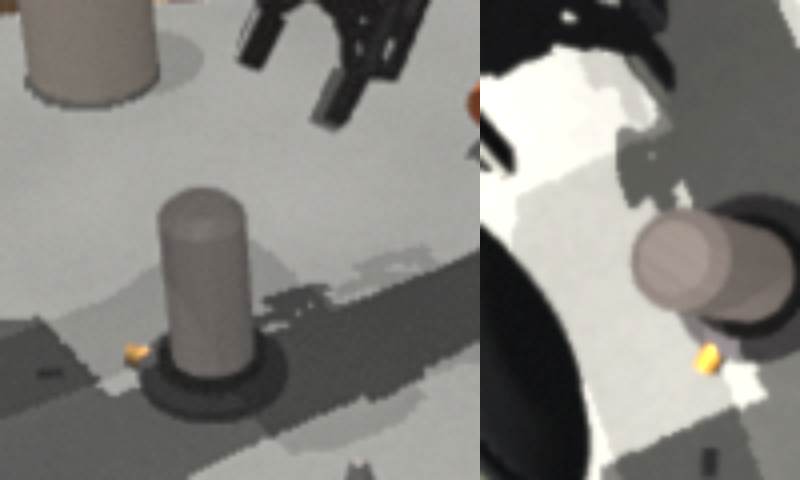

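The cap sits upright on the ring in the side view at (272,168) and the top view at (165,288), and the gripper is clear. I'm handing it in.

```bash
python3 -c "
from bench import ctrl
print(ctrl.job_done())"
```

```text
the job is handed in; nothing more can be done
None
```

The cap is upright on the thick post with the seat ring pushed down to the felt stop; I held it there for over a second at about 27 N (you asked for about 20 N), let go without touching anything else, and handed the job in at about 25.5 s of the 51 s allowed.

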